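Draw the bead trolley one wheel turn along and park it under the chute

TASK

Take the wooden handle of the bead trolley and draw the trolley along its rails, one full turn of its weighted wheel, until it stands under the brass chute with its pointer at the brass notch post, without ever striking the end stop just beyond. Move it only by the handle, which pulls through soft springs; do not touch the trolley, its dish, its wheel or the spring tube. Then let go and leave the trolley standing still at the post, and everything else on the bench where it was.

Things in the scene. Friction and masses are not known exactly. Their poses are not given: they have to be found in the camera images.
- rail: Fixed wooden plank, 260 mm wide, 740 mm long, 18 mm thick, with level steel rails. Origin on the bench top under the rails' centre line at the trolley's start place; y axis along the rails towards the notch post, chute and end stop (roughly to the robot's left), x axis away from the robot, z up
- trolley (a joint): place of the trolley's centre along the rail's y axis, m: 0 at the start place, 0.28 at the notch post. Range -0.04 to 0.305: the dark steel end stop is struck at 0.305, only 25 mm beyond the post. Very low friction: viscous about 0.10 N s/m, dry about 0.015 N. All that moves is as inert as about 1.2 kg, the wheel's turning counted (hidden, +-20 %)
- centre (a point): centre of the trolley's clay dish at its rim, 86 mm above the bench. The trolley is a brass deck 92 mm (rail x) by 100 mm (rail y), 62 mm high, with the dish of amber beads (90 mm wide) fixed on it; with tube 0.75 kg. Not to be touched
- wheel: Weighted brass wheel on the trolley's far side, rolling radius 44.6 mm, 0.30 kg, with a lead plug; origin on its axle, 65 mm above the bench at rail x = +62 mm. Its centre of mass lies 7.0 mm off the axle, at rest straight below it; one turn per 280 mm. So it drives the trolley along y with -0.46 N * sin(2 pi * y / 0.28) (hidden, -10 to +20 %), pulling back before y = 0.14, and forward after
- drawbar (a joint): displacement of the handle from its middle place on the trolley, along the rail's y axis, m, + towards the end stop. Springs draw handle and trolley together with 5.0 N per m of displacement, damping 0.15 N s/m; travel -0.17 to +0.17. The handle's rail y is joint trolley + joint drawbar; handle mass 0.08 kg
- grip (a point): point on the axis of the upright round wooden handle at which to grip it from above; handle 26 mm in diameter, its wood from 70 to 122 mm above the bench, this point 98 mm above the bench, at rail x = -125 mm (the robot's side). It can move only along the rail's y axis
- tube (a point): middle of the top of the open brass spring tube, 380 mm long, 26 mm wide, top 50 mm above the bench, fixed to the trolley along its robot side (rail x = -125 mm); the handle stands up out of it. Not to be touched
- notch (a point): face of the brass notch post beside the wheel's track, 63 mm above the bench, at rail x = +90 mm, y = +280 mm: the mark for the trolley's pointer
- pointer (a point): tip of the small steel pointer on the wheel's axle end (rail x = +87 mm, 63 mm above the bench), level with the trolley's centre along the rail
- mouth (a point): lower end of the brass chute, at rail x = +35 mm, y = +280 mm, 137 mm above the bench; the chute rises from here away from the robot to about 210 mm height and lies wholly at rail x above +30 mm
- jar: turquoise glass jar of amber beads, 80 mm wide, 90 mm high; bystander
- tin: tin box 85 x 130 x 40 mm with pushed-back lid; bystander
- cap: carved olive-wood tassel cap, 42 mm wide, 44 mm high; bystander
- awl: bone awl, 140 mm long, lying; bystander
- spool: wooden spool, 48 mm wide, 53 mm high; bystander

How it is judged:
By the outcome, as a careful person would: the job done as asked, in the order asked, and still so for the second after the job is handed in, with the robot touching nothing.
It also fails if it takes over 40 s, if anything falls off the work surface, if the arm or the gripper's body presses on something with over 40 N, if the wrist force passes 120 N, or if a joint passes its speed limit or range.

ROBOT

A 7-joint arm with a two-finger parallel gripper is mounted at the origin on the work surface. World frame = base frame: x ahead of the robot, y to its left, z up, the work surface at z = 0. Lengths are in m, angles in rad, forces in N, time in s.
With the tool pointing down it reaches from about 0.4 to 0.875 m from the base axis. Payload 6.5 kg.
Tool frame: the origin (TCP) lies on the mounting face of the last link; the fingertips stand 173 mm ahead of it and the grasp point (between the pads) lies 155 mm ahead of it; z points along the fingers, y is the line along which they close (so a half turn about z gives the same grasp; the last joint's range is limited). The gripper opens to 85 mm and grips with 20 to 120 N. Pads are 22 mm wide; open, the fingers measure 114 mm over their backs; the gripper's body (76 mm by 85 mm) begins 54 mm behind the grasp point. The pads swing forward as they close: fully open they stand 13 mm farther back than shut.
Start: joints at [1.264, 0.536, -0.004, 1.538, 0.003, 1.067, -0.071], TCP at [0.155, -0.631, 0.405] pointing down, gripper open.
Joint ranges: [-2.7, 2.7], [-0.37, 2.16], [-1.27, 1.26], [0.24, 2.4], [-1.31, 4.45], [0.19, 1.91], [-2.76, 2.76]. Speed limits (rad/s): [2.39, 2.39, 3.14, 3.14, 3.14, 3.14, 3.14].

INTERFACE

Orientations are given as a unit quaternion [w, x, y, z].
In Python, from plant import r, get_image gives the robot as it stands.
- The arm moves only by the tool drive_tool, never from a script. Its argument "commands" is a list that holds one entry, the list of rows, each a list of 5 numbers: the finger opening in mm, from 0 to 85.4, then the shift along the tool's x, y, z normalised to -1 to 1, where 1 is 0.25 m, then the turn about the tool's z normalised to -1 to 1, where 1 is 180 degrees. In form: [[[claw, tx, ty, tz, twist], ...]]. A call has 1 to 20 rows; each row is the pose to reach, as a shift and turn from the pose commanded when the call began, along the tool's axes at that moment, turning the shorter way round; what a row does not reach only later rows make up. A row lasts 1/10 s, in which the tool goes at most 50 mm and 8.59 degrees, less where a joint would pass 70% of its speed; a pose out of reach is approached as far as the arm can. A call with a number of a shift or a turn outside -1 to 1 is refused whole. A call with a gripper value outside its range is refused whole. The fingers move at their own pace and stop on an object; the grip force is fixed at half the most. Time passes only in rows, so rows that repeat a pose let the fingers close. It gives the time, the measured TCP pose, the force, the opening and the grip force at its end, in the units of the state.
- r.state(): the state, without advancing time (a new reading comes with each control period).
- get_image(name): name is "scene" or "side" or "wrist"; returns a dict with "frame" (384x512x3 uint8, red, green, blue), "mtx" (3x3 intrinsics, pixels), "k1" (the pictures are not rectified: a ray, as slopes to the right and down, at radius r is drawn at 1 + k1 r^2 times it, then the intrinsics apply), "position" and "orientation" of the camera in the world; the wrist camera has in their place "hand_eye" (4x4, takes a point from camera to tool coordinates, whose origin is the TCP and whose axes are the flange's). Camera axes: x right, y down, z forward; pixel columns grow to the right and rows downward; lengths in m; the calibration is good to about 2 mm. A picture is of the moment at which its call begins: read the wrist's pose just before it. There is no depth.
- r.job_done(): hands the job in; it is judged then, once.
The state is a dict: "time": time; "joint_positions": joint angles; "dq": joint speeds; "tau": joint torques, N m; "tool_pos": TCP position; "tcp_rot": TCP orientation; "contact_force": force on the tool from outside, world axes, zero at the start; "wrist_torque": the same for the moment, N m; "finger_gap": finger opening in m; "grasp_force": force on a finger pad.
Only numpy, scipy, OpenCV 4.12 (cv2) and the standard library are available. Lean on these libraries where they do the work, as an engineer would, in place of code of your own. Each camera call takes 0.05 s, during which the arm holds its last target. There are 200 camera calls.

## Working session

There is one attempt and no reset: what is moved stays moved. The work goes in short steps, Python scripts to look and compute and a tool call to move; the robot and the scene stay as the last step left them, time stands still between calls to the robot, and variables do not carry over. Pictures are saved under pics/ and viewed, at most 10 in all, crops included, and the job is handed in when it is done.

Besides the shell and the picture viewer there is one more tool, called after "Request:" as name(argument=value, ...) on one line, values as JSON. drive_tool: Moves the arm, as the interface text tells. Scaled input: -1 to 1 covers 0.25 m each way for a shift and 180 degrees each way for a turn. Its arguments: {"type":"object","properties":{"commands":{"type":"array","items":{"type":"array","items":{"type":"array","items":{"type":"number"}}}}},"required":["commands"]}

```bash
ls; mkdir -p pics
cat > h.py <<'E'
import numpy as np, cv2
from scipy.spatial.transform import Rotation as R
from plant import r, get_image
def rot(q): return R.from_quat([q[1],q[2],q[3],q[0]]).as_matrix()
def cam(name):
    s=r.state(); d=get_image(name)
    if 'hand_eye' in d:
        T=np.eye(4);T[:3,:3]=rot(s['tcp_rot']);T[:3,3]=s['tool_pos'];T=T@np.array(d['hand_eye'])
        d['C'],d['M']=T[:3,3],T[:3,:3]
    else: d['C'],d['M']=np.array(d['position']),rot(d['orientation'])
    return d
def ray(d,u,v):
    K=np.array(d['mtx']);x=(u-K[0,2])/K[0,0];y=(v-K[1,2])/K[1,1]
    rd=np.hypot(x,y);q=rd
    for _ in range(30): q=rd/(1+d['k1']*q*q)
    f=q/rd if rd>0 else 1
    w=d['M']@np.array([x*f,y*f,1]);return d['C'],w/np.linalg.norm(w)
def plane(d,u,v,z):
    c,w=ray(d,u,v);return c+w*(z-c[2])/w[2]
def tri(*rs):
    A=sum(np.eye(3)-np.outer(w,w) for c,w in rs);b=sum((np.eye(3)-np.outer(w,w))@c for c,w in rs)
    p=np.linalg.solve(A,b);return p,[np.linalg.norm(np.cross(p-c,w)) for c,w in rs]
def proj(d,p):
    K=np.array(d['mtx']);q=d['M'].T@(np.array(p)-d['C']);x,y=q[:2]/q[2];f=1+d['k1']*(x*x+y*y)
    return K[0,0]*x*f+K[0,2],K[1,1]*y*f+K[1,2]
def save(d,n): cv2.imwrite('pics/'+n,d['frame'][:,:,::-1])
E
python3 - <<'E'
from h import *
import pickle
s=r.state();print(s['time'],s['tool_pos'],s['tcp_rot'],s['finger_gap'],s['contact_force'])
D={}
for n in('scene','side','wrist'):
    D[n]=cam(n);print(n,D[n]['C'].round(3),D[n]['M'][:,2].round(2));
print(D['scene']['mtx'],D['scene']['k1'])
pickle.dump(D,open('d0.pkl','wb'))
save(D['scene'],'s0.png');save(D['side'],'i0.png');save(D['wrist'],'w0.png')
E
```

```text
pics
0.0 [ 0.15492484 -0.63093298  0.4038139 ] [-8.37667216e-04  9.92757747e-01  1.20130451e-01 -1.67945343e-04] 0.08541555619759601 [-0.32775415 -0.72560245 -0.23264466]
scene [ 0.883 -0.633  0.969] [-0.28  0.56 -0.78]
side [-0.107  1.009  0.89 ] [ 0.47 -0.72 -0.52]
wrist [ 0.219 -0.615  0.373] [-0.26 -0.06 -0.96]
[[347.86916085   0.         257.0606553 ]
 [  0.         347.86916085 187.92568752]
 [  0.           0.           1.        ]] -0.009057146109639588
```

View pics/s0.png

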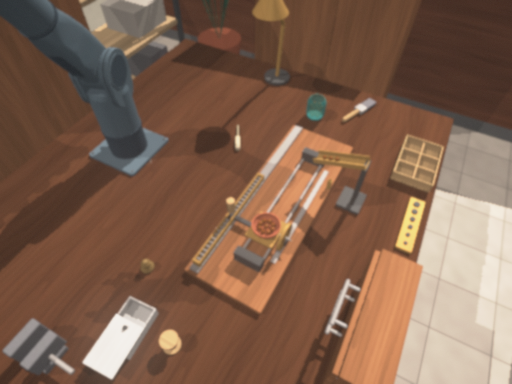

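View pics/i0.png

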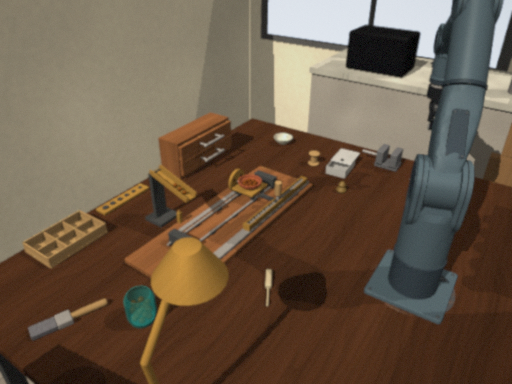

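The scene view shows the trolley dish near (265,226), the handle near (231,202) and the chute mouth near (306,155). The side view shows the dish near (249,182) and the handle near (278,187). I'll enlarge both.

Run:
```python
from h import *
import pickle
D=pickle.load(open('d0.pkl','rb'))
a=D['scene']['frame'][115:315,180:380];b=D['side']['frame'][155:285,120:320]
a=cv2.resize(a,(600,600),interpolation=cv2.INTER_CUBIC);b=cv2.resize(b,(800,520),interpolation=cv2.INTER_CUBIC)
cv2.imwrite('pics/s0c.png',a[:,:,::-1]);cv2.imwrite('pics/i0c.png',b[:,:,::-1])
```

```text
(no output)
```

View pics/s0c.png

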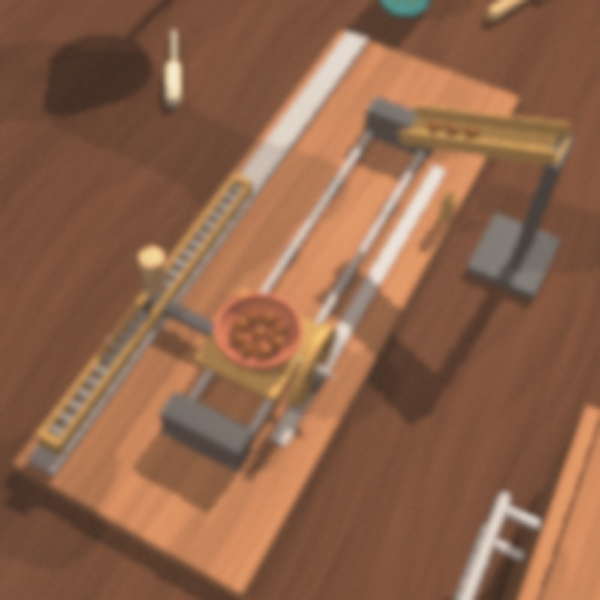

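View pics/i0c.png

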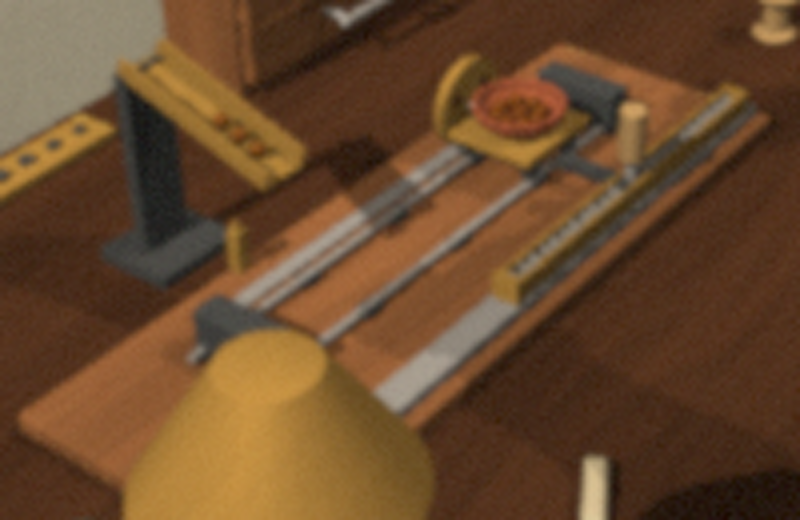

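The crops show these points:
- **Scene crop (3x):** handle top (152,253), dish (257,330), plank corners (18,465), (243,592), (350,33) and (518,97), post top about (449,197).
- **Side crop (4x):** handle top (633,107), dish (521,106), post top (235,224), plank corners (22,420), (768,118) and (562,44).

Run:
```python
from h import *
import pickle
D=pickle.load(open('d0.pkl','rb'))
S,I=D['scene'],D['side']
fs=lambda u,v:(180+(u+.5)/3-.5,115+(v+.5)/3-.5)
fi=lambda u,v:(120+(u+.5)/4-.5,155+(v+.5)/4-.5)
c=[plane(S,*fs(*p),.018) for p in[(18,465),(243,592),(518,97),(350,33)]]
print(np.round(c,4)); print([np.linalg.norm(c[i]-c[(i+1)%4]).round(3) for i in range(4)])
c2=[plane(I,*fi(*p),.018) for p in[(768,118),(562,44),(22,420)]];print('side corners',np.round(c2,4))
for n,a,b in[('handletop',(152,253),(633,107)),('post',(449,197),(235,224)),('dish',(257,330),(521,106)),('tubeend',(246,183),(508,278)),('tubeend0',(50,440),(735,92))]:
    p,e=tri(ray(S,*fs(*a)),ray(I,*fi(*b)));print(n,p.round(4),np.round(e,4))
# dish by colour
def mask(d):
    f=d['frame'].astype(int);m=((f[...,0]>f[...,1]*1.6)&(f[...,0]>f[...,2]*1.6)&(f[...,0]>110)).astype('uint8');return m
for d,(u,v) in((S,fs(257,330)),(I,fi(521,106))):
    m=mask(d);n,l,st,ce=cv2.connectedComponentsWithStats(m)
    for i in range(1,n):
        if st[i,4]>100 and np.hypot(*(ce[i]-[u,v]))<30: print('mask',st[i],ce[i],'man',u,v)
def light(d,u,v):
    f=d['frame'];h=cv2.cvtColor(f,cv2.COLOR_RGB2HSV);print(h[int(round(v)),int(round(u))])
light(S,*fs(152,258));light(S,*fs(152,275));light(I,*fi(633,130));
ax=(c[2]+c[3]-c[0]-c[1]);ax/=np.linalg.norm(ax);print('axis',ax, np.degrees(np.arctan2(ax[1],ax[0])))
ax=(c[3]-c[0]);print(np.degrees(np.arctan2(ax[1],ax[0])));ax=(c[2]-c[1]);print(np.degrees(np.arctan2(ax[1],ax[0])))
```

```text
[[ 0.4965 -0.3259  0.018 ]
 [ 0.7485 -0.3327  0.018 ]
 [ 0.7694  0.4023  0.018 ]
 [ 0.5277  0.4119  0.018 ]]
[np.float64(0.252), np.float64(0.735), np.float64(0.242), np.float64(0.738)]
side corners [[ 0.493  -0.3254  0.018 ]
 [ 0.7474 -0.3391  0.018 ]
 [ 0.7651  0.4028  0.018 ]]
handletop [ 0.5261 -0.1079  0.1271] [0.0004 0.0004]
post [0.7574 0.16   0.0648] [0.0017 0.0017]
dish [ 0.6495 -0.1142  0.0838] [0.0002 0.0002]
tubeend [0.536  0.0779 0.05  ] [0.0028 0.0028]
tubeend0 [ 0.521  -0.3009  0.0507] [0.001 0.001]
mask [252 212  28  26 527] [265.48956357 224.71347249] man 265.3333333333333 224.66666666666669
mask [238 167  24  22 274] [249.32116788 180.06934307] man 249.875 181.125
[ 20  98 240]
[ 15 107 134]
[ 17 128 147]
axis [0.03536178 0.99937458 0.        ] 87.97349665253188
87.57843871928881
88.37031919797582
```

```bash
cat >> h.py <<'E'
A=np.radians(88.0); EY=np.array([np.cos(A),np.sin(A),0]); EX=np.array([np.sin(A),-np.cos(A),0])
G0=np.array([0.5255,-0.1090,0.098])   # handle at rest
def need(goal):
    s=r.state();M=rot(s['tcp_rot']);d=M.T@(np.array(goal)-s['tool_pos'])
    yt=M[:,1];tw=np.degrees(np.arctan2(np.dot(np.cross(yt,-EY),M[:,2]),np.dot(yt,-EY)))
    print('t',s['time'],'shift/0.25',(d/.25).round(4),'twist/180',round(tw/180,4),'F',np.round(s['contact_force'],2),'gap',s['finger_gap'],'gf',s['grasp_force'])
E
python3 -c "
from h import *
need([.5255,-.109,.30])"
```

```text
t 0.15 shift/0.25 [ 1.9376 -1.6736  0.418 ] twist/180 0.0878 F [-0.68  0.42  0.09] gap 0.08545612660428249 gf 0.0
```

Request:
drive_tool(commands=[[[85,0.15,-0.13,0.02,0.0878],[85,0.3,-0.26,0.04,0.0878],[85,0.45,-0.39,0.06,0.0878],[85,0.6,-0.52,0.08,0.0878],[85,0.75,-0.65,0.1,0.0878],[85,0.88,-0.76,0.12,0.0878],[85,0.97,-0.838,0.14,0.0878],[85,0.97,-0.838,0.14,0.0878]]])

```text
time: 0.95
tool_pos: [0.3433, -0.3658, 0.369]
tcp_rot: [-0.001, 1.0, -0.014, 0.0]
contact_force: [0.1, 0.2, 0.4]
finger_gap: 0.0852
grasp_force: 0.0
```

```bash
python3 -c "
from h import *
need([.5255,-.109,.30])"
```

```text
t 0.95 shift/0.25 [ 0.7004 -1.0459  0.279 ] twist/180 0.0024 F [0.11 0.19 0.42] gap 0.08516534249525912 gf 0.0
```

Request:
drive_tool(commands=[[[85,0.1,-0.14,0.04,0.0024],[85,0.2,-0.28,0.08,0.0024],[85,0.3,-0.43,0.12,0.0024],[85,0.4,-0.58,0.16,0.0024],[85,0.5,-0.73,0.2,0.0024],[85,0.6,-0.88,0.24,0.0024],[85,0.7,-1.0,0.27,0.0024],[85,0.7,-1.0,0.27,0.0024],[85,0.7,-1.0,0.27,0.0024]]])

```text
time: 1.85
tool_pos: [0.5243, -0.1263, 0.3018]
tcp_rot: [0.0, 1.0, -0.021, -0.0]
contact_force: [0.3, -1.0, 0.1]
finger_gap: 0.0854
grasp_force: 0.0
```

Run:
```python
from h import *
import pickle
need([.5255,-.109,.252])
D={n:cam(n) for n in('scene','wrist')}
pickle.dump(D,open('d1.pkl','wb'));print(D['wrist']['C'])
save(D['wrist'],'w1.png');w=cv2.resize(D['scene']['frame'],None,fx=1,fy=1)
for p in[(.5255,-.109,.122),(.5255,-.109,.07)]: print(proj(D['wrist'],p))
def dish(d):
    f=d['frame'].astype(int);m=((f[...,0]>f[...,1]*1.6)&(f[...,0]>f[...,2]*1.6)&(f[...,0]>110)).astype('uint8');return cv2.connectedComponentsWithStats(m)
n,l,st,ce=dish(D['scene']);print([(st[i],ce[i]) for i in range(1,n) if st[i,4]>100])
```

```text
t 1.85 shift/0.25 [ 0.0021 -0.0692  0.1992] twist/180 -0.002 F [ 0.33 -1.03  0.15] gap 0.08541194732331489 gf 0.0
[ 0.58964392 -0.13004438  0.27070103]
(np.float64(225.09405433820422), np.float64(229.64039809757608))
(np.float64(232.2125668656165), np.float64(203.19355427950407))
[(array([199,  27,  42,  22, 589], dtype=int32), array([220.2139219 ,  38.02546689])), (array([252, 213,  28,  25, 518], dtype=int32), array([265.52509653, 224.88803089]))]
```

View pics/w1.png

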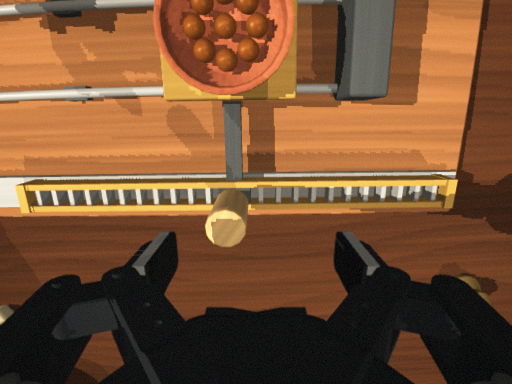

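The wrist view confirms the handle top at (226,230), within 1 px of the prediction. The tube's far top edge runs from (22,185) to (453,179), so I'll use it to check the rail angle.

Run:
```python
from h import *
import pickle
D=pickle.load(open('d1.pkl','rb'));W=D['wrist']
for a,b,z in[((22,185),(453,179),.05),((22,212),(453,206),.05),((2,97),(160,92.5),.035),((0,14),(155,5),.035)]:
    p,q=plane(W,*a,z),plane(W,*b,z);d=q-p;print(p.round(4),q.round(4),np.linalg.norm(d).round(3),np.degrees(np.arctan2(d[1],d[0]))%180)
    print(cv2.__version__) if 0 else None
# line fit on tube far edge by brass colour
h=cv2.cvtColor(W['frame'],cv2.COLOR_RGB2HSV);pts=[]
f=W['frame'].astype(int);m=(f[...,0]-f[...,2]>110)&(f[...,0]>150)&(f[...,1]>115)
for u in range(30,450,4):
    if 195<u<255: continue
    c=np.where(m[170:197,u])[0]
    if len(c)>2: pts.append(plane(W,u,170+c.mean(),.05)[:2])
pts=np.array(pts);k=np.polyfit(pts[:,1],pts[:,0],1);res=pts[:,0]-np.polyval(k,pts[:,1]);ok=abs(res)<.002
k=np.polyfit(pts[ok,1],pts[ok,0],1);print(len(pts),ok.sum(),90-np.degrees(np.arctan(k[0])), np.polyval(k,-.109))
```

```text
[0.5439 0.0787 0.05  ] [ 0.5325 -0.3005  0.05  ] 0.379 88.27987705212641
[0.5188 0.0859 0.05  ] [ 0.5075 -0.3044  0.05  ] 0.391 88.33439493165113
[0.6202 0.0904 0.035 ] [ 0.6148 -0.0508  0.035 ] 0.141 87.83742023050586
[0.685  0.0756 0.035 ] [ 0.6809 -0.0549  0.035 ] 0.13 88.18314878856575
90 87 87.15142505991956 0.5382572334277488
```

Tube centre line at x ≈ 0.5255 and axis angle ≈ 88° agree with the earlier estimates. Next I descend and grip.

Request:
drive_tool(commands=[[[85,0.002,-0.069,0.0,0],[85,0.002,-0.069,0.1,0],[85,0.002,-0.069,0.2,0],[85,0.002,-0.069,0.2,0],[60,0.002,-0.069,0.2,0],[40,0.002,-0.069,0.2,0],[30,0.002,-0.069,0.2,0],[24,0.002,-0.069,0.2,0],[20,0.002,-0.069,0.2,0],[15,0.002,-0.069,0.2,0],[15,0.002,-0.069,0.2,0],[15,0.002,-0.069,0.2,0]]])

```text
time: 3.15
tool_pos: [0.5257, -0.1091, 0.2532]
tcp_rot: [0.0, 1.0, -0.021, 0.001]
contact_force: [-3.2, -0.2, 5.1]
finger_gap: 0.0244
grasp_force: 58.4
```

```bash
cat >> h.py <<'E'
import json,os
DC0=None
def dishpx(d):
    f=d['frame'].astype(int);m=((f[...,0]>f[...,1]*1.6)&(f[...,0]>f[...,2]*1.6)&(f[...,0]>110)).astype('uint8');m[:100]=0
    n,l,st,ce=cv2.connectedComponentsWithStats(m);i=1+np.argmax(st[1:,4]);return ce[i],st[i,4]
def trolley(log=True,n=3):
    """n pictures of the dish; prints x(t), appends to log.jsonl"""
    for _ in range(n):
        s=r.state();d=cam('scene');c,a=dishpx(d);p=plane(d,*c,.080)
        P0=np.array([0.6500,-0.1147,.080])
        y=(p-P0)@EY;xx=(p-P0)@EX;hy=(np.array(s['tool_pos'])-G0)@EY;hx=(np.array(s['tool_pos'])-G0)@EX
        print('t %.2f trolley %.4f (lat %.4f area %d) handle y %.4f x %.4f z %.4f'%(s['time'],y,xx,a,hy,hx,s['tool_pos'][2]),'F',np.round(s['contact_force'],1),'gap %.4f gf %.0f'%(s['finger_gap'],s['grasp_force']))
        if log: open('log.jsonl','a').write(json.dumps([s['time'],y,hy])+'\n')
    return s['time'],y,hy
E
python3 - <<'E'
from h import *
trolley()
import pickle
for f in('d0.pkl','d1.pkl'):
    d=pickle.load(open(f,'rb'))['scene'];c,a=dishpx(d);print(plane(d,*c,.08),a)
E
```

```text
t 3.15 trolley 0.0030 (lat -0.0012 area 529) handle y -0.0001 x 0.0003 z 0.2532 F [-3.2 -0.2  5.1] gap 0.0244 gf 58
t 3.20 trolley 0.0032 (lat -0.0012 area 531) handle y -0.0001 x 0.0002 z 0.2532 F [-1.9 -0.3  5.4] gap 0.0246 gf 58
t 3.25 trolley 0.0030 (lat -0.0012 area 531) handle y -0.0001 x 0.0002 z 0.2532 F [-1.9 -0.2  5.6] gap 0.0244 gf 58
[ 0.64920677 -0.11182554  0.08      ] 527
[ 0.64958286 -0.11233028  0.08      ] 518
```

```bash
cat > mpc.py <<'E'
import sys
from h import *
from scipy.optimize import least_squares
L=.28;DT=.025
def f_h(cmds):
    """handle rail-y (commanded) over time, linear inside each row"""
    t=[0.];h=[0.]
    for t0,hs in cmds:
        t.append(t0);h.append(h[-1])
        for i,x in enumerate(hs): t.append(t0+.1*(i+1));h.append(x)
    return np.array(t),np.array(h)
def sim(p,x,v,ts,hs,t0,t1,lag=.03):
    M,g,b=p;n=max(1,round((t1-t0)/DT));tt=t0+DT*np.arange(n+1);H=np.interp(tt-lag,ts,hs)+b;X=[x];V=[v]
    for i in range(n):
        def a(x,v): return (5*((H[i]+H[i+1])/2-x)+.15*((H[i+1]-H[i])/DT-v)-g*np.sin(2*np.pi*x/L)-.1*v-.015*np.tanh(v/.003))/M
        xm=x+v*DT/2;vm=v+a(x,v)*DT/2
        x,v=x+vm*DT,v+a(xm,vm)*DT
        X.append(x);V.append(v)
    return tt,np.array(X),np.array(V)
def fit(cmds,log,T0=3.25):
    ts,hs=f_h(cmds);log=np.array(log);log=log[log[:,0]>=T0-.01]
    def pred(q):
        tt,X,V=sim(q[:3],0,0,ts,hs,T0,log[-1,0]+.05);return tt,X,V
    def res(q):
        tt,X,_=pred(q);x=np.interp(log[:,0],tt,X)*q[4]+q[3]
        return np.r_[(x-log[:,1])/.0006,(q[0]-1.2)/.12,(q[1]-.475)/.03,q[2]/.002,(q[3]-.003)/.0005,(q[4]-1)/.006]
    s=least_squares(res,[1.2,.475,0,.003,1],x_scale=[.1,.03,.001,.001,.01]);tt,X,V=pred(s.x)
    print('fit M %.3f g %.3f b %.4f off %.4f sc %.4f'%tuple(s.x),'resid mm',(s.fun[:-5]*.6).round(1)[-8:])
    return s.x,X[-1],V[-1]
def plan(q,x,v,cmds,tnow,tend):
    ts,hs=f_h(cmds);h0=hs[-1];n=max(6,round((tend-tnow)/.1));p=q[:3]
    def full(u): return np.r_[ts,tnow,tnow+.1*np.arange(1,n+1),tnow+.1*n+2],np.r_[hs,h0,u,u[-1]]
    hp=hs[-1]-(f_h(cmds)[1][-2] if 0 else hs[-1])
    def res(u):
        tt,X,V=sim(p,x,v,*full(u),tnow,tnow+.1*n+.6)
        e=X-L;k=tt>=tnow+.1*n
        hh=np.r_[h0,h0,u,u[-1]]
        return np.r_[e[k]/.001/3,V[k]/.003/3,np.diff(hh,2)/.01,np.maximum(0,np.abs(np.diff(hh))-.035)/.001,(u[-1]+q[2]-L)/.0005,np.maximum(0,X-.287)/.001,np.maximum(0,np.abs(np.interp(tt,*full(u))-X)-.15)/.002]
    u0=np.linspace(h0,L,n+1)[1:];s=least_squares(res,u0,max_nfev=60)
    tt,X,V=sim(p,x,v,*full(s.x),tnow,tnow+.1*n+1.5)
    print('plan cost %.2f maxx %.4f end x %.4f v %.4f'%(s.cost,X.max(),X[-1],V[-1]));return s.x,h0,tt,X,V
if __name__=='__main__':
    tend=float(sys.argv[1]);nr=int(sys.argv[2])
    cmds=[json.loads(l) for l in open('cmds.jsonl')] if os.path.exists('cmds.jsonl') else []
    trolley(n=2);log=[json.loads(l) for l in open('log.jsonl')]
    q,x,v=fit(cmds,log);tnow=log[-1][0]+.05
    print('now %.2f x %.4f v %.4f'%(tnow,x,v))
    u,h0,tt,X,V=plan(q,x,v,cmds,tnow,tend)
    print('h',u.round(3),'x pred each .5s',X[::20].round(3))
    ty=(-(u-h0)/.25).round(3)[:nr];print('rows',ty.tolist())
    if '-n' not in sys.argv:
        open('cmds.jsonl','a').write(json.dumps([tnow,(h0-.25*ty).tolist()])+'\n')
E
time python3 mpc.py 8.5 8
```

```text
t 3.30 trolley 0.0032 (lat -0.0011 area 526) handle y -0.0001 x 0.0002 z 0.2532 F [-1.4 -0.7  6.4] gap 0.0244 gf 58
t 3.35 trolley 0.0031 (lat -0.0008 area 538) handle y -0.0001 x 0.0003 z 0.2532 F [-1.5  0.1  6.4] gap 0.0247 gf 58
fit M 1.200 g 0.475 b 0.0000 off 0.0031 sc 1.0000 resid mm [ 0.1 -0.1 -0.1]
now 3.40 x 0.0000 v 0.0000
plan cost 0.72 maxx 0.2800 end x 0.2800 v -0.0000
h [0.001 0.002 0.004 0.008 0.012 0.017 0.023 0.031 0.039 0.05  0.061 0.073
 0.087 0.1   0.113 0.127 0.139 0.15  0.16  0.168 0.174 0.179 0.181 0.182
 0.18  0.177 0.173 0.167 0.161 0.154 0.147 0.14  0.134 0.129 0.126 0.125
 0.125 0.129 0.134 0.143 0.154 0.167 0.182 0.198 0.214 0.23  0.245 0.258
 0.269 0.276 0.28 ] x pred each .5s [0.    0.001 0.009 0.033 0.067 0.102 0.137 0.176 0.226 0.27  0.28  0.28
 0.28  0.28 ]
rows [-0.003, -0.009, -0.018, -0.03, -0.046, -0.067, -0.092, -0.122]
real	0m24.570s
user	0m31.145s
sys	0m0.283s
```

Request:
drive_tool(commands=[[[15,0,-0.003,0,0],[15,0,-0.009,0,0],[15,0,-0.018,0,0],[15,0,-0.03,0,0],[15,0,-0.046,0,0],[15,0,-0.067,0,0],[15,0,-0.092,0,0],[15,-0.001,-0.122,0,0]]])

```text
time: 4.2
tool_pos: [0.5267, -0.0786, 0.2532]
tcp_rot: [0.0, 1.0, -0.022, 0.001]
contact_force: [-1.8, 0.4, 6.3]
finger_gap: 0.0249
grasp_force: 58.4
```

```bash
python3 mpc.py 8.5 6
```

```text
t 4.20 trolley 0.0074 (lat -0.0008 area 541) handle y 0.0304 x 0.0002 z 0.2532 F [-1.8  0.4  6.3] gap 0.0249 gf 58
t 4.25 trolley 0.0089 (lat -0.0007 area 523) handle y 0.0321 x 0.0002 z 0.2532 F [-2.3  1.4  8. ] gap 0.0249 gf 58
fit M 1.176 g 0.473 b 0.0011 off 0.0031 sc 1.0001 resid mm [ 0.1 -0.1 -0.   0.1 -0.3]
now 4.30 x 0.0066 v 0.0231
plan cost 0.95 maxx 0.2800 end x 0.2800 v -0.0000
h [0.032 0.036 0.042 0.049 0.059 0.071 0.084 0.098 0.112 0.127 0.14  0.153
 0.163 0.171 0.177 0.181 0.181 0.18  0.176 0.171 0.165 0.157 0.149 0.142
 0.135 0.129 0.125 0.124 0.125 0.128 0.135 0.145 0.158 0.173 0.189 0.206
 0.224 0.24  0.255 0.266 0.275 0.279] x pred each .5s [0.007 0.018 0.034 0.07  0.114 0.158 0.209 0.262 0.28  0.28  0.28  0.28 ]
rows [-0.007, -0.021, -0.044, -0.075, -0.115, -0.161]
```

Request:
drive_tool(commands=[[[15,0,-0.007,0,0],[15,0,-0.021,0,0],[15,0,-0.044,0,0],[15,0,-0.075,0,0],[15,-0.001,-0.115,0,0],[15,-0.001,-0.161,0,0]]])

```text
time: 4.9
tool_pos: [0.528, -0.0383, 0.2532]
tcp_rot: [0.0, 1.0, -0.022, 0.0]
contact_force: [-2.7, 0.1, 7.5]
finger_gap: 0.0246
grasp_force: 58.5
```

```bash
python3 mpc.py 8.5 5
```

```text
t 4.90 trolley 0.0255 (lat -0.0012 area 523) handle y 0.0708 x 0.0001 z 0.2532 F [-2.7  0.1  7.5] gap 0.0246 gf 59
t 4.95 trolley 0.0266 (lat -0.0006 area 526) handle y 0.0733 x 0.0001 z 0.2532 F [-2.5  1.7  7.3] gap 0.0248 gf 59
fit M 1.194 g 0.420 b 0.0012 off 0.0032 sc 1.0014 resid mm [ 0.2  0.   0.   0.3 -0.1 -0.4 -0.3]
now 5.00 x 0.0245 v 0.0269
plan cost 1.10 maxx 0.2800 end x 0.2800 v 0.0000
h [0.076 0.084 0.096 0.109 0.123 0.137 0.15  0.161 0.17  0.176 0.18  0.181
 0.179 0.175 0.169 0.162 0.155 0.148 0.141 0.136 0.132 0.131 0.133 0.138
 0.146 0.157 0.171 0.186 0.203 0.221 0.238 0.253 0.265 0.274 0.279] x pred each .5s [0.025 0.038 0.068 0.115 0.168 0.229 0.273 0.28  0.28  0.28  0.28 ]
rows [-0.019, -0.053, -0.099, -0.153, -0.209]
```

Request:
drive_tool(commands=[[[15,0,-0.019,0,0],[15,0,-0.053,0,0],[15,-0.001,-0.099,0,0],[15,-0.001,-0.153,0,0],[15,-0.002,-0.209,0,0]]])

```text
time: 5.5
tool_pos: [0.5297, 0.0143, 0.2532]
tcp_rot: [0.0, 1.0, -0.021, 0.0]
contact_force: [-2.4, -1.6, 6.9]
finger_gap: 0.025
grasp_force: 58.5
```

```bash
python3 mpc.py 8.8 5
```

```text
t 5.50 trolley 0.0411 (lat -0.0010 area 492) handle y 0.1234 x -0.0001 z 0.2532 F [-2.4 -1.6  6.9] gap 0.0250 gf 58
t 5.55 trolley 0.0428 (lat -0.0010 area 493) handle y 0.1263 x -0.0002 z 0.2532 F [-2.7  2.2  6. ] gap 0.0245 gf 59
fit M 1.182 g 0.425 b 0.0012 off 0.0032 sc 1.0014 resid mm [ 0.   0.   0.4 -0.1 -0.5 -0.4 -0.   0.2]
now 5.60 x 0.0417 v 0.0411
plan cost 1.03 maxx 0.2800 end x 0.2800 v 0.0000
h [0.128 0.136 0.146 0.157 0.166 0.174 0.18  0.184 0.185 0.183 0.179 0.173
 0.166 0.158 0.151 0.143 0.138 0.134 0.132 0.133 0.137 0.145 0.156 0.169
 0.185 0.202 0.22  0.237 0.252 0.265 0.274 0.279] x pred each .5s [0.042 0.066 0.1   0.146 0.203 0.26  0.28  0.28  0.28  0.28 ]
rows [-0.02, -0.053, -0.093, -0.135, -0.173]
```

Request:
drive_tool(commands=[[[15,0,-0.02,0,0],[15,0,-0.053,0,0],[15,-0.001,-0.093,0,0],[15,-0.001,-0.135,0,0],[15,-0.001,-0.173,0,0]]])

```text
time: 6.1
tool_pos: [0.5311, 0.0577, 0.2531]
tcp_rot: [-0.0, 1.0, -0.021, -0.0]
contact_force: [-2.7, -0.1, 8.2]
finger_gap: 0.0246
grasp_force: 58.7
```

```bash
python3 mpc.py 8.8 4
```

```text
t 6.10 trolley 0.0703 (lat -0.0011 area 476) handle y 0.1668 x -0.0002 z 0.2531 F [-2.7 -0.1  8.2] gap 0.0246 gf 59
t 6.15 trolley 0.0728 (lat -0.0016 area 462) handle y 0.1687 x -0.0003 z 0.2532 F [-3.5  1.3  6.3] gap 0.0243 gf 59
fit M 1.108 g 0.418 b 0.0010 off 0.0031 sc 1.0015 resid mm [ 0.4 -0.  -0.4 -0.3  0.1  0.3 -0.4  0.1]
now 6.20 x 0.0728 v 0.0617
plan cost 0.89 maxx 0.2800 end x 0.2800 v 0.0000
h [0.169 0.173 0.177 0.179 0.179 0.177 0.173 0.167 0.161 0.153 0.147 0.141
 0.137 0.136 0.137 0.142 0.151 0.163 0.178 0.195 0.213 0.232 0.249 0.263
 0.273 0.279] x pred each .5s [0.073 0.106 0.149 0.208 0.265 0.28  0.28  0.28  0.28 ]
rows [-0.012, -0.028, -0.042, -0.05]
```

Request:
drive_tool(commands=[[[15,0,-0.012,0,0],[15,0,-0.028,0,0],[15,0,-0.042,0,0],[15,0,-0.05,0,0]]])

```text
time: 6.6
tool_pos: [0.5316, 0.0701, 0.2531]
tcp_rot: [-0.0, 1.0, -0.021, -0.0]
contact_force: [-4.2, -0.8, 8.9]
finger_gap: 0.0247
grasp_force: 58.8
```

```bash
python3 mpc.py 8.8 4
```

```text
t 6.60 trolley 0.1012 (lat -0.0013 area 451) handle y 0.1792 x -0.0002 z 0.2531 F [-4.2 -0.8  8.9] gap 0.0247 gf 59
t 6.65 trolley 0.1054 (lat -0.0007 area 456) handle y 0.1795 x -0.0002 z 0.2532 F [-2.8  0.1  8.4] gap 0.0247 gf 59
fit M 1.116 g 0.420 b 0.0010 off 0.0032 sc 1.0022 resid mm [-0.4 -0.3  0.   0.3 -0.6 -0.1  0.5 -0.2]
now 6.70 x 0.1054 v 0.0726
plan cost 0.84 maxx 0.2800 end x 0.2800 v 0.0000
h [0.177 0.174 0.168 0.162 0.155 0.148 0.142 0.138 0.136 0.137 0.141 0.149
 0.161 0.175 0.193 0.211 0.23  0.247 0.262 0.273 0.279] x pred each .5s [0.105 0.148 0.206 0.265 0.28  0.28  0.28  0.28 ]
rows [0.007, 0.021, 0.041, 0.066]
```

Request:
drive_tool(commands=[[[15,0,0.007,0,0],[15,0,0.021,0,0],[15,0,0.041,0,0],[15,0,0.066,0,0]]])

```text
time: 7.1
tool_pos: [0.5309, 0.0534, 0.2531]
tcp_rot: [-0.0, 1.0, -0.021, -0.0]
contact_force: [-3.3, -0.1, 8.4]
finger_gap: 0.0249
grasp_force: 58.7
```

```bash
python3 mpc.py 8.8 3
```

```text
t 7.10 trolley 0.1385 (lat -0.0013 area 437) handle y 0.1625 x -0.0002 z 0.2531 F [-3.3 -0.1  8.4] gap 0.0249 gf 59
t 7.15 trolley 0.1431 (lat -0.0009 area 461) handle y 0.1610 x -0.0002 z 0.2531 F [-3.3 -0.9  8.9] gap 0.0243 gf 59
fit M 1.067 g 0.425 b 0.0001 off 0.0034 sc 1.0082 resid mm [-0.3 -0.  -0.5 -0.1 -0.1 -0.9  0.4  0.1]
now 7.20 x 0.1432 v 0.0915
plan cost 1.07 maxx 0.2800 end x 0.2800 v 0.0000
h [0.158 0.152 0.145 0.14  0.138 0.139 0.145 0.156 0.17  0.188 0.208 0.228
 0.247 0.263 0.274 0.28 ] x pred each .5s [0.143 0.201 0.263 0.28  0.28  0.28  0.28 ]
rows [0.017, 0.042, 0.068]
```

Request:
drive_tool(commands=[[[15,0,0.017,0,0],[15,0,0.042,0,0],[15,0,0.068,0,0]]])

```text
time: 7.5
tool_pos: [0.5304, 0.0363, 0.2531]
tcp_rot: [-0.0, 1.0, -0.021, 0.0]
contact_force: [-3.6, -0.2, 7.5]
finger_gap: 0.0248
grasp_force: 58.6
```

```bash
python3 mpc.py 8.8 3
```

```text
t 7.50 trolley 0.1752 (lat -0.0002 area 395) handle y 0.1454 x -0.0002 z 0.2531 F [-3.6 -0.2  7.5] gap 0.0248 gf 59
t 7.55 trolley 0.1802 (lat -0.0008 area 386) handle y 0.1440 x -0.0002 z 0.2531 F [-3.5 -1.1  9.2] gap 0.0248 gf 59
fit M 1.053 g 0.418 b -0.0019 off 0.0037 sc 1.0149 resid mm [-0.3  0.2  0.1 -0.7 -0.6 -1.1  0.2  0.7]
now 7.60 x 0.1803 v 0.1165
plan cost 1.08 maxx 0.2800 end x 0.2800 v 0.0000
h [0.146 0.148 0.151 0.157 0.166 0.179 0.195 0.214 0.235 0.255 0.272 0.282] x pred each .5s [0.18  0.246 0.279 0.28  0.28  0.28 ]
rows [-0.003, -0.009, -0.023]
```

Request:
drive_tool(commands=[[[15,0,-0.003,0,0],[15,0,-0.009,0,0],[15,0,-0.023,0,0]]])

```text
time: 7.9
tool_pos: [0.5306, 0.042, 0.2532]
tcp_rot: [-0.0, 1.0, -0.021, 0.0]
contact_force: [-3.4, 0.2, 7.8]
finger_gap: 0.0247
grasp_force: 58.6
```

```bash
sed -i "s|        print('t %.2f tro|        cv2.imwrite('pics/t%.2f.png'%s['time'],d['frame'][:,:,::-1])\n&|" h.py; python3 mpc.py 8.8 3
```

```text
t 7.90 trolley 0.2290 (lat -0.0033 area 354) handle y 0.1511 x -0.0002 z 0.2532 F [-3.4  0.2  7.8] gap 0.0247 gf 59
t 7.95 trolley 0.2365 (lat -0.0025 area 375) handle y 0.1520 x -0.0002 z 0.2531 F [-2.   2.4  6.6] gap 0.0244 gf 59
fit M 1.039 g 0.426 b -0.0007 off 0.0036 sc 1.0165 resid mm [ 0.  -0.8 -0.8 -1.3  0.6  1.3 -0.2 -0.3]
now 8.00 x 0.2360 v 0.1396
plan cost 1.43 maxx 0.2800 end x 0.2800 v -0.0000
h [0.16  0.177 0.198 0.22  0.242 0.26  0.274 0.281] x pred each .5s [0.236 0.278 0.28  0.28  0.28 ]
rows [-0.037, -0.103, -0.186]
```

```bash
python3 -c "
from h import *
f=cv2.imread('pics/t7.95.png')[100:250,200:400];g=f[:,:,::-1].astype(int)
m=(g[...,0]>g[...,1]*1.6)&(g[...,0]>g[...,2]*1.6)&(g[...,0]>110)
e=f.copy();e[m]=(255,0,0)
cv2.imwrite('pics/c1.png',cv2.resize(np.vstack([f,e]),None,fx=2,fy=2,interpolation=cv2.INTER_CUBIC))"
```

```text
(no output)
```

View pics/c1.png

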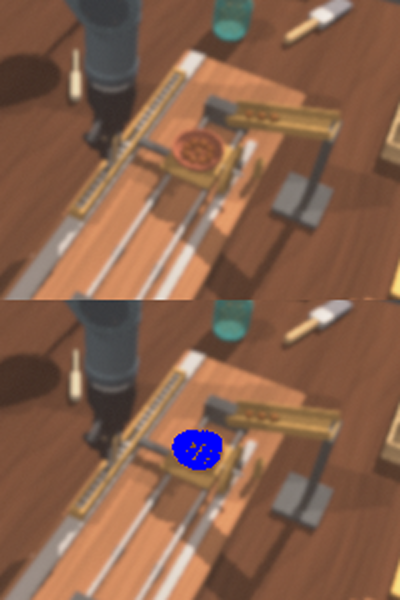

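The dish mask is clean and the trolley is nearing the chute, with the dish at crop (198,150). The braking plan goes ahead.

Request:
drive_tool(commands=[[[15,0,-0.037,0,0],[15,-0.001,-0.103,0,0],[15,-0.001,-0.186,0,0]]])

```text
time: 8.3
tool_pos: [0.5321, 0.0885, 0.2532]
tcp_rot: [0.0, 1.0, -0.022, -0.0]
contact_force: [-4.2, 0.0, 8.3]
finger_gap: 0.0248
grasp_force: 58.7
```

```bash
python3 mpc.py 9.2 3
```

```text
t 8.30 trolley 0.2752 (lat -0.0028 area 351) handle y 0.1976 x -0.0003 z 0.2532 F [-4.2  0.   8.3] gap 0.0248 gf 59
t 8.35 trolley 0.2773 (lat -0.0041 area 331) handle y 0.2025 x -0.0005 z 0.2532 F [-2.3  5.   2.2] gap 0.0242 gf 59
fit M 1.010 g 0.423 b -0.0013 off 0.0037 sc 1.0115 resid mm [-0.8 -1.3  0.7  1.5 -0.2 -0.4 -0.3  0.5]
now 8.40 x 0.2732 v 0.0339
plan cost 10.67 maxx 0.2804 end x 0.2799 v -0.0000
h [0.23  0.264 0.284 0.287 0.278 0.27  0.271 0.281] x pred each .5s [0.273 0.277 0.28  0.28  0.28 ]
rows [-0.128, -0.266, -0.348]
```

Request:
drive_tool(commands=[[[15,-0.001,-0.128,0,0],[15,-0.002,-0.266,0,0],[15,-0.002,-0.348,0,0]]])

```text
time: 8.7
tool_pos: [0.5349, 0.1787, 0.2531]
tcp_rot: [-0.001, 1.0, -0.02, -0.0]
contact_force: [-4.5, 0.2, 9.0]
finger_gap: 0.0246
grasp_force: 59.6
```

```bash
python3 mpc.py 9.8 4
```

```text
t 8.70 trolley 0.2819 (lat -0.0039 area 362) handle y 0.2878 x -0.0007 z 0.2531 F [-4.5  0.2  9. ] gap 0.0246 gf 60
t 8.75 trolley 0.2821 (lat -0.0039 area 365) handle y 0.2912 x -0.0008 z 0.2533 F [-2.2  3.4  1.3] gap 0.0247 gf 59
fit M 1.015 g 0.423 b -0.0012 off 0.0036 sc 1.0119 resid mm [ 0.7  1.5 -0.3 -0.5 -0.3  0.6 -0.  -0. ]
now 8.80 x 0.2755 v 0.0087
plan cost 0.14 maxx 0.2809 end x 0.2800 v -0.0000
h [0.281 0.278 0.275 0.274 0.276 0.278 0.28  0.282 0.282 0.281] x pred each .5s [0.276 0.281 0.28  0.28  0.28  0.28 ]
rows [0.013, 0.028, 0.038, 0.04]
```

Request:
drive_tool(commands=[[[15,0,0.013,0,0],[15,0,0.028,0,0],[15,0,0.038,0,0],[15,0,0.04,0,0]]])

```text
time: 9.2
tool_pos: [0.5346, 0.1652, 0.2532]
tcp_rot: [0.0, 1.0, -0.021, -0.001]
contact_force: [-5.1, 0.3, 8.9]
finger_gap: 0.0245
grasp_force: 59.9
```

```bash
python3 mpc.py 10 6
```

```text
t 9.20 trolley 0.2836 (lat -0.0034 area 356) handle y 0.2743 x -0.0005 z 0.2532 F [-5.1  0.3  8.9] gap 0.0245 gf 60
t 9.25 trolley 0.2833 (lat -0.0038 area 349) handle y 0.2744 x -0.0005 z 0.2532 F [-5.9 -0.1  9.9] gap 0.0250 gf 60
fit M 1.110 g 0.424 b -0.0001 off 0.0038 sc 1.0033 resid mm [-0.  -0.4 -0.4  0.4 -0.1 -0.3  0.8  1.2]
now 9.30 x 0.2798 v -0.0001
plan cost 0.08 maxx 0.2801 end x 0.2800 v -0.0000
h [0.277 0.28  0.281 0.281 0.281 0.28  0.28 ] x pred each .5s [0.28 0.28 0.28 0.28 0.28]
rows [-0.01, -0.02, -0.027, -0.027, -0.025, -0.022]
```

Request:
drive_tool(commands=[[[15,0,-0.01,0,0],[15,0,-0.02,0,0],[15,0,-0.022,0,0],[15,0,-0.022,0,0],[15,0,-0.022,0,0],[15,0,-0.022,0,0],[15,0,-0.022,0,0],[15,0,-0.022,0,0],[15,0,-0.022,0,0]]])

```text
time: 10.2
tool_pos: [0.5348, 0.1711, 0.2531]
tcp_rot: [-0.0, 1.0, -0.021, -0.001]
contact_force: [-5.5, 0.9, 8.9]
finger_gap: 0.0246
grasp_force: 59.9
```

Run:
```python
from h import *
trolley(n=8)
import pickle
D={n:cam(n) for n in('scene','side','wrist')};pickle.dump(D,open('d2.pkl','wb'))
for n in D: save(D[n],'e_%s.png'%n)
```

```text
t 10.20 trolley 0.2834 (lat -0.0035 area 354) handle y 0.2802 x -0.0005 z 0.2531 F [-5.5  0.9  8.9] gap 0.0246 gf 60
t 10.25 trolley 0.2830 (lat -0.0034 area 359) handle y 0.2802 x -0.0005 z 0.2532 F [-4.9 -0.1  8.8] gap 0.0245 gf 60
t 10.30 trolley 0.2831 (lat -0.0034 area 356) handle y 0.2802 x -0.0005 z 0.2532 F [-5.2 -0.1 10. ] gap 0.0246 gf 60
t 10.35 trolley 0.2829 (lat -0.0033 area 359) handle y 0.2802 x -0.0005 z 0.2531 F [-5.   0.2 10.1] gap 0.0243 gf 60
t 10.40 trolley 0.2832 (lat -0.0033 area 363) handle y 0.2802 x -0.0005 z 0.2532 F [-5.4 -0.7  9.7] gap 0.0244 gf 60
t 10.45 trolley 0.2832 (lat -0.0037 area 352) handle y 0.2802 x -0.0005 z 0.2532 F [-4.9  0.3  9.6] gap 0.0246 gf 60
t 10.50 trolley 0.2832 (lat -0.0037 area 358) handle y 0.2802 x -0.0005 z 0.2531 F [-5.4  0.6  9.9] gap 0.0247 gf 60
t 10.55 trolley 0.2830 (lat -0.0036 area 354) handle y 0.2802 x -0.0005 z 0.2531 F [-5.2  0.6  9.1] gap 0.0246 gf 60
```

```bash
python3 -c "
from h import *
f=cv2.imread('pics/e_scene.png')[130:230,260:390]
cv2.imwrite('pics/c2.png',cv2.resize(f,None,fx=6,fy=6,interpolation=cv2.INTER_CUBIC))"
```

```text
(no output)
```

View pics/c2.png

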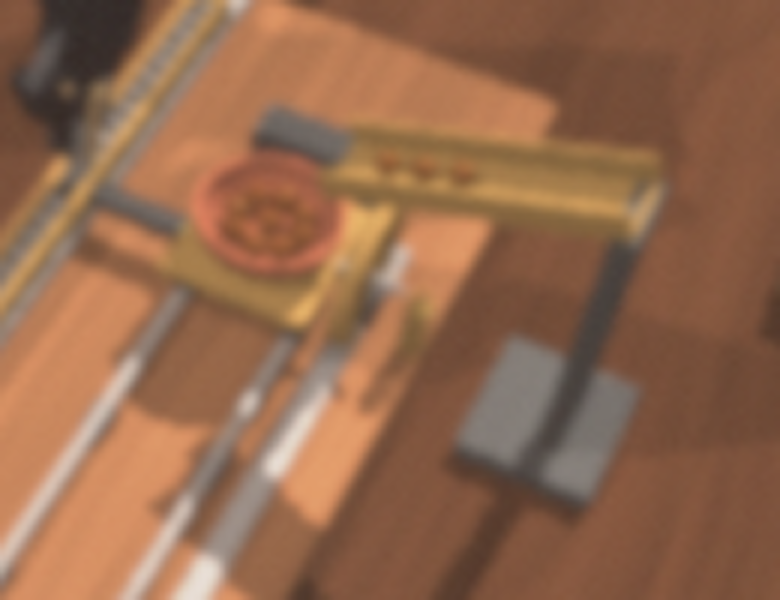

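View pics/e_wrist.png

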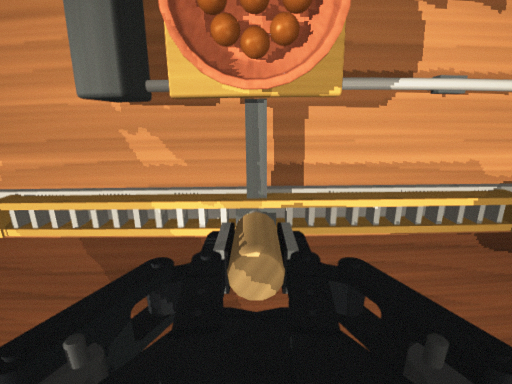

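The trolley stands under the chute mouth with the wheel beside the post (scene crop, post about (415,320)) and clear of the end stop. The wrist view shows the handle (256,255) in line with the deck's arm, so the springs are relaxed. I'll release now.

Request:
drive_tool(commands=[[[30,0,0,0,0],[40,0,0,0,0],[60,0,0,0,0],[85,0,0,0,0],[85,0,0,0,0],[85,0,0,0,0],[85,0,0,0,0],[85,0,0,-0.1,0],[85,0,0,-0.25,0],[85,0,0,-0.4,0],[85,0,0,-0.5,0],[85,0,0,-0.5,0],[85,0,0,-0.5,0]]])

```text
time: 12.05
tool_pos: [0.5352, 0.1708, 0.3773]
tcp_rot: [-0.0, 1.0, -0.021, 0.0]
contact_force: [0.3, -0.2, -0.6]
finger_gap: 0.0849
grasp_force: 0.0
```

Run:
```python
from h import *
trolley(n=12)
d=cam('wrist');save(d,'f_wrist.png')
```

```text
t 12.05 trolley 0.2814 (lat -0.0035 area 338) handle y 0.2799 x -0.0000 z 0.3773 F [ 0.3 -0.2 -0.6] gap 0.0849 gf 0
t 12.10 trolley 0.2817 (lat -0.0034 area 341) handle y 0.2798 x -0.0003 z 0.3764 F [-0.4  0.5 -0.6] gap 0.0850 gf 0
t 12.15 trolley 0.2819 (lat -0.0032 area 341) handle y 0.2798 x -0.0005 z 0.3759 F [-0.  -0.7 -0.6] gap 0.0850 gf 0
t 12.20 trolley 0.2813 (lat -0.0033 area 336) handle y 0.2798 x -0.0004 z 0.3757 F [-0.4 -0.6  0.1] gap 0.0853 gf 0
t 12.25 trolley 0.2819 (lat -0.0034 area 342) handle y 0.2798 x -0.0004 z 0.3758 F [ 0.2 -0.2  0.4] gap 0.0853 gf 0
t 12.30 trolley 0.2812 (lat -0.0036 area 335) handle y 0.2799 x -0.0003 z 0.3759 F [ 0.3  0.7 -0.1] gap 0.0852 gf 0
t 12.35 trolley 0.2811 (lat -0.0032 area 335) handle y 0.2799 x -0.0002 z 0.3761 F [ 0.1 -0.8 -0.3] gap 0.0847 gf 0
t 12.40 trolley 0.2811 (lat -0.0036 area 333) handle y 0.2800 x -0.0001 z 0.3764 F [0.6 0.6 0.1] gap 0.0850 gf 0
t 12.45 trolley 0.2815 (lat -0.0035 area 346) handle y 0.2800 x -0.0001 z 0.3765 F [ 0.6 -0.3 -0.2] gap 0.0848 gf 0
t 12.50 trolley 0.2814 (lat -0.0034 area 339) handle y 0.2800 x -0.0000 z 0.3767 F [-0.  -1.  -0.4] gap 0.0847 gf 0
t 12.55 trolley 0.2813 (lat -0.0032 area 333) handle y 0.2800 x 0.0000 z 0.3769 F [-0.6  0.2  0. ] gap 0.0850 gf 0
t 12.60 trolley 0.2813 (lat -0.0036 area 332) handle y 0.2800 x 0.0000 z 0.3770 F [-0.3  0.2 -0.1] gap 0.0851 gf 0
```

View pics/f_wrist.png

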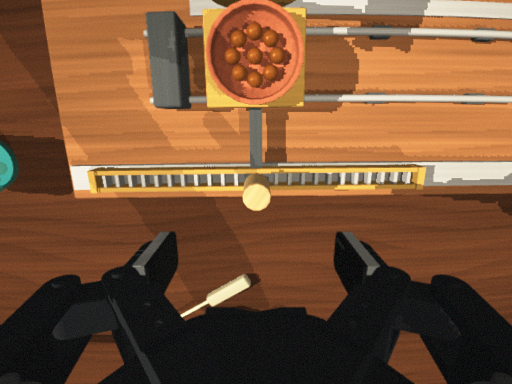

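The trolley is still, about 12 px off the end stop, with the handle free. I'll cross-check its travel in the wrist view and then hand in.

Run:
```python
from h import *
d=cam('wrist')
c=cv2.fitEllipse  # dish rim extents by colour
f=d['frame'].astype(int);m=((f[...,0]>f[...,1]*1.6)&(f[...,0]>f[...,2]*1.5)&(f[...,0]>110)).astype('uint8');m[110:]=0
n,l,st,ce=cv2.connectedComponentsWithStats(m);i=1+np.argmax(st[1:,4]);x,y,w,h,a=st[i]
p=plane(d,x+(w-1)/2,54,.086);print(st[i],p,(p-[.6495,-.1142,.086])@EY)
p=plane(d,257,193,.122);print('handle',(p-[*G0[:2],.122])@EY)
trolley(n=4)
```

```text
[ 206    0   98  105 7469] [0.6579689  0.16661617 0.086     ] 0.28094066198419276
handle 0.27881291940388464
t 12.75 trolley 0.2818 (lat -0.0038 area 337) handle y 0.2800 x 0.0001 z 0.3771 F [-0.4  0.8  0.2] gap 0.0851 gf 0
t 12.80 trolley 0.2814 (lat -0.0038 area 330) handle y 0.2800 x 0.0001 z 0.3772 F [-0.  -0.6  0.5] gap 0.0852 gf 0
t 12.85 trolley 0.2819 (lat -0.0034 area 338) handle y 0.2800 x 0.0000 z 0.3772 F [-0.1 -0.5  0.5] gap 0.0851 gf 0
t 12.90 trolley 0.2811 (lat -0.0036 area 334) handle y 0.2800 x 0.0001 z 0.3772 F [-0.2  0.2 -0.1] gap 0.0851 gf 0
```

```bash
python3 -c "
from plant import r
print(r.job_done())"
```

```text
the job is handed in; nothing more can be done
None
```

The job is handed in: the trolley stands still at the notch post at about 0.28 m (good to 1–2 mm) under the chute, it stayed short of the end stop in every measurement, and the handle is released with the gripper clear, at about 13 s of the 40 s allowed.

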